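Gauge a varnished nameboard with the ratchet cap

TASK

Check the thickness of the dark nameboard with the white dot: lay it flat on the feed table of the green thickness gauge with the dot centred under the spindle and let go of it, then turn the black ratchet cap clockwise until the spindle grips the board and the ratchet slips by about a quarter turn (at least an eighth, no more than three eighths). Turn only by the cap, so that the board is never crushed, leave the board gripped in the gauge, and leave everything else on the bench where it is.

Things in the scene. Friction and masses are not known exactly. Their poses are not given: they have to be found in the camera images.
- board: loose dark teak nameboard blank, 200 x 38 x 12 mm, about 0.1 kg, lying flat on the bench. Origin: centre of its underside; x along its length towards the end with the white dot, z up. The other dark board, with three pale diamonds, is not the one.
- board_dot (a point): centre of the white dot (16 mm across, on a thin white line that runs across the board and down its edges), on the board's top face, 78 mm from its middle and 22 mm from its end
- gauge: upright bench thickness gauge, fixed: green C-frame with a bright feed table. Origin: on the bench, under the spindle axis; -x is its open front, z up. The column starts at x = +40 mm. Above the head on the spindle axis: steel sleeve, thimble 40 mm in diameter (z = 115 to 145), ratchet cap (z = 147 to 179).
- feed_front (a point): middle of the front edge of the feed table's flat top: 35 mm above the bench, 70 mm wide, from here 190 mm in +x; the spindle axis is 130 mm in (a thin black line across the table marks it). A board laid in stays level unheld as long as its middle is over the feed table.
- head_front (a point): middle of the lower front edge of the green overhanging head, 22 mm in front of the spindle axis; the head is 44 mm wide, 25 mm tall (80 to 105 mm above the bench): 45 mm between feed table and head
- anvil (a point): point on the feed table's top straight under the spindle. The spindle is a vertical steel rod 12 mm in diameter that comes down out of the head as the cap is turned clockwise, 15 mm per full turn; its flat lower end starts somewhere 16.5 to 21.5 mm above the feed table, so 4.5 to 9.5 mm above a board laid there. Its height is not reported.
- cap_grip (a point): point to grip on the ratchet cap: on its vertical axis, 22 mm above the cap's underside and 10 mm below its top. The cap is a black knurled cylinder 28 mm in diameter and 32 mm tall, 2 mm above the thimble. Cap and thimble do not rise or fall as they turn. It can be turned without end, so it takes several grasps.
- cap (a joint): slip of the cap on the thimble, rad, clockwise from above positive; 0 at the start, the cap's yellow mark in line with the thimble's red mark. The cap carries the thimble (about 0.1 N m) without slip until the spindle bears on something with about 40 N; then, at 0.2 N m, it slips and the thimble stands still. Turned back, it takes the thimble back and loosens the grip. Stays where left.
- finished: bystander: finished dark board with three pale diamonds, 210 x 38 x 12 mm; origin under its middle, x along its length
- cup: bystander: clear plastic cup, 72 mm across, 90 mm tall; origin under its centre
- brush: bystander: paint brush with white handle, 200 mm long along its x; origin under its middle
- tin: bystander: varnish tin with yellow band, 80 mm across, 100 mm tall; origin under its centre
- screwdriver: bystander: red screwdriver, 200 mm long along its x; origin under its middle
- sand_disc: bystander: sanding disc with six holes, 100 mm across, 5 mm thick; origin under its centre
- sand_block: bystander: cork sanding block, 70 x 45 x 30 mm; origin under its centre
Things that resemble listed ones, but are neither listed nor needed, are in the scene too. There is more than one size of the gauge; the job needs the larger. What is shaped like the board but yellow is not meant.

How it is judged (in metres and radians):
On the way, in this order (a step that is already met when the one before it is completed fails the run):
1. the board lies flat on the feed table with its dot under the spindle (within 8 mm), let go of (horizontal distance between board_dot and anvil below 0.008 m and angle between board's own z axis and vertical below 0.06 rad and z of board in the frame of gauge between 0.032 and 0.039 m and contact force between the fingers and board below 0.3 N and value of joint cap below 0.3 rad), for 0.2 s.
2. the spindle grips the board and the cap has slipped at least an eighth turn (horizontal distance between board_dot and anvil below 0.008 m and angle between board's own z axis and vertical below 0.06 rad and z of board in the frame of gauge between 0.032 and 0.039 m and contact force between spindle_c0 and board above 15 N and value of joint cap above 0.75 rad), for 0.2 s.
At the end, for the whole second after the job is handed in: The board lies flat (within 0.06 rad) on the feed table, its dot within 8 mm of the spindle axis, at rest, gripped by the spindle with more than 15 N; the ratchet cap has slipped 0.75 to 2.45 rad clockwise against the thimble; every bystander within 30 mm of where it was (all of step 2 and value of joint cap below 2.45 rad and linear speed of board below 0.02 m/s and distance of each of finished, cup, brush, tin, screwdriver, sand_disc, sand_block from where it was at the start of the episode below 0.03 m); the robot touches nothing.
It fails at once if the board is crushed: spindle force above 90 N (contact force between spindle_c0 and board above 90 N).
It fails at once if the ratchet is run on: slip above 2.5 rad (value of joint cap above 2.5 rad).
It fails at once if a bystander is moved more than 30 mm (distance of any of finished, cup, brush, tin, screwdriver, sand_disc, sand_block from where it was at the start of the episode above 0.03 m).
It also fails if it takes over 67 s, if anything falls off the work surface, if the arm or the gripper's body presses on something with over 40 N, if the wrist force passes 120 N, or if a joint passes its speed limit or range.

ROBOT

A 6-joint arm with a two-finger parallel gripper is mounted at the origin on the work surface. World frame = base frame: x ahead of the robot, y to its left, z up, the work surface at z = 0. Lengths are in mm, angles in degrees, forces in N, time in s.
With the tool pointing down it reaches from about 350 to 850 mm from the base axis. Payload 8.1 kg.
Tool frame: the origin (TCP) lies between the finger pads; the fingertips stand 22 mm ahead of it and the grasp point (between the pads) lies 3 mm ahead of it; z points along the fingers, y is the line along which they close (so a half turn about z gives the same grasp; the last joint's range is limited). The gripper opens to 85 mm and grips with 20 to 120 N. Pads are 22 mm wide; open, the fingers measure 114 mm over their backs; the gripper's body (76 mm by 85 mm) begins 54 mm behind the grasp point. The pads swing forward as they close: fully open they stand 13 mm farther back than shut.
Start: joints at [-73.763, 7.471, 85.268, -0, 87.261, -4.893], TCP at [216.318, -559.654, 253.292] pointing down, gripper open.
Joint ranges: [-169.43, 169.43], [-51.17, 129.36], [1.28, 143.12], [-76.62, 256.62], [0, 156.53], [-152.29, 152.29]. Speed limits (degrees/s): [136.94, 136.94, 159.86, 180, 180, 180].

INTERFACE

Orientations are given as [roll, pitch, yaw] about the fixed x, y, z axes, in that order (R = Rz(yaw) Ry(pitch) Rx(roll)).
In Python, from bench import r, vision gives the robot as it stands.
- The arm moves only by the tool step_arm, never from a script. Its argument "targets" is a list that holds one entry, the list of rows, each a list of 6 numbers: the shift along the world's x, y, z in mm, then the turn, a rotation vector about the world's x, y, z in rad. In form: [[[x, y, z, rx, ry, rz], ...]]. A call has 1 to 12 rows; each row is the pose to reach, as a shift and turn from the pose commanded when the call began; what a row does not reach only later rows make up. A row lasts 1/12 s, in which the tool goes at most 41.7 mm and 7.16 degrees, less where a joint would pass 70% of its speed; a pose out of reach is approached as far as the arm can. A call with a gripper value outside its range is refused whole. "fingers" is the gripper's target within -1 to 1 (shut at 1, half-way at 0, fully open at -1), set as the call begins (left out, the last holds). The fingers move at their own pace and stop on an object; "newtons" is the grip in N (left out, the last holds). Time passes only in rows, so rows that repeat a pose let the fingers close. It gives the time, the measured TCP pose, the force, the opening and the grip force at its end, in the units of the state.
- r.sense(): the state, without advancing time (a new reading comes with each control period).
- vision.snapshot(name): name is "side" or "top"; returns a dict with "img" (384x512x3 uint8, blue, green, red), "mtx" (3x3 intrinsics, pixels), "eye" and "attitude" of the camera in the world. Camera axes: x right, y up, looking along -z (the intrinsics and any distortion apply to the point x, -y, -z); pixel columns grow to the right and rows downward; lengths in mm; the calibration is good to about 2 mm. A picture is of the moment at which its call begins. There is no depth.
- r.hand_in(): hands the job in; it is judged then, once.
The state is a dict: "time": time; "joint_pos": joint angles; "qd": joint speeds; "joint_efforts": joint torques, N m; "tool_pos": TCP position; "tcp_rot": TCP orientation; "ft_force": force on the tool from outside, world axes, zero at the start; "wrist_torque": the same for the moment, N m; "finger_gap": finger opening in mm; "grip_force": force on a finger pad.
Only numpy, scipy, OpenCV 4.12 (cv2) and the standard library are available. Lean on these libraries where they do the work, as an engineer would, in place of code of your own. Each camera call takes 0.05 s, during which the arm holds its last target. There are 200 camera calls.

## Working session

There is one attempt and no reset: what is moved stays moved. The work goes in short steps, Python scripts to look and compute and a tool call to move; the robot and the scene stay as the last step left them, time stands still between calls to the robot, and variables do not carry over. Pictures are saved under pics/ and viewed, at most 10 in all, crops included, and the job is handed in when it is done.

Besides the shell and the picture viewer there is one more tool, called after "Call:" as name([rows], argument=value, ...), one row to a line, values as JSON. step_arm: Moves the arm, as the interface text tells. Its arguments: {"type":"object","properties":{"targets":{"type":"array"},"fingers":{"type":"number"},"newtons":{"type":"number"}},"required":["targets"]}

```bash
mkdir -p pics
cat > h.py <<'E'
import numpy as np, cv2
from bench import r, vision
def snap(n,f=None):
    s=vision.snapshot(n)
    if f: cv2.imwrite('pics/'+f,s['img'])
    return s
def Rm(s):
    a=np.array(s['attitude'],float)
    if a.shape==(3,3): return a
    from scipy.spatial.transform import Rotation as R
    return R.from_euler('xyz',a,degrees=True).as_matrix()
def ray(s,p):
    K=np.array(s['mtx']);d=np.linalg.inv(K)@[p[0],p[1],1]
    return np.array(s['eye'],float),Rm(s)@(d*[1,-1,-1])
def onz(s,p,z):
    e,d=ray(s,p);return e+d*(z-e[2])/d[2]
def proj(s,P):
    c=Rm(s).T@(np.array(P,float)-np.array(s['eye']));c=c*[1,-1,-1]
    q=np.array(s['mtx'])@c;return q[:2]/q[2]
E
python3 - <<'E'
from h import *
for n in('top','side'):
    s=snap(n,n+'0.png');print({k:v for k,v in s.items() if k!='img'})
print(r.sense())
E
```

```text
{'mtx': array([[441.07882718,   0.        , 255.45528215],
       [  0.        , 441.07882718, 190.0798133 ],
       [  0.        ,   0.        ,   1.        ]]), 'eye': array([ 315.18549966,    6.02451834, 1450.59866968]), 'attitude': array([  9.04872676,  -0.7946453 , -90.05786798])}
{'mtx': array([[354.9976367 ,   0.        , 248.22049801],
       [  0.        , 354.9976367 , 191.34871025],
       [  0.        ,   0.        ,   1.        ]]), 'eye': array([240.41995656, 863.97344984, 912.26514984]), 'attitude': array([  48.09706008,    1.18203118, -163.87415577])}
{'time': 0.1, 'joint_pos': array([-7.37634679e+01,  7.51199228e+00,  8.53231315e+01, -7.07923150e-05,
        8.72603723e+01, -4.89396928e+00]), 'qd': array([ 0.13739149, -0.05206193, -0.14988495, -0.03169219, -0.03321562,
       -0.00203293]), 'joint_efforts': array([ 2.16536122e-03, -5.70951283e+01, -5.01940334e+01, -3.01623959e-05,
        8.17789376e-03,  2.78131967e-05]), 'tool_pos': array([ 216.18086968, -559.21739116,  252.33578013]), 'tcp_rot': array([-1.79904846e+02, -8.07651309e-03,  2.11304981e+01]), 'ft_force': array([ 0.41335344,  0.07225907, -0.06768511]), 'wrist_torque': array([-0.00858182,  0.03828076,  0.00989487]), 'grip_force': 0.0, 'finger_gap': 85.30740211667039}
```

View pics/top0.png

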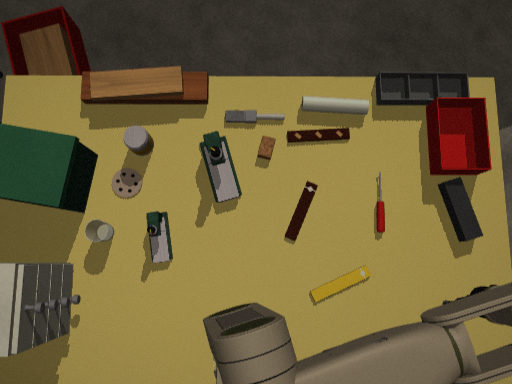

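View pics/side0.png

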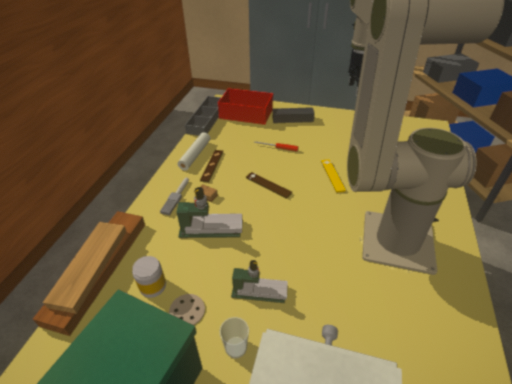

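The top view shows two gauges: large at (220,168), small at (160,237). It also shows dark boards at (301,211), with one white dot, and at (318,135), with three diamonds, plus a yellow one at (340,284). The (301,211) board and the (220,168) gauge fit the description, so I'll confirm both in a crop.

Run:
```python
from h import *
s=snap('top');im=s['img']
c=cv2.resize(im[115:250,195:335],None,fx=4,fy=4,interpolation=cv2.INTER_CUBIC);cv2.imwrite('pics/c1.png',c)
t=snap('side');c=cv2.resize(t['img'][165:250,160:310],None,fx=5,fy=5,interpolation=cv2.INTER_CUBIC);cv2.imwrite('pics/c2.png',c)
# board
g=im.max(2)
m=np.zeros(g.shape,np.uint8);m[175:245,278:325]=((im[...,1]<90))[175:245,278:325]*255
n,l,st,ce=cv2.connectedComponentsWithStats(m);k=1+np.argmax(st[1:,4]);print(st[k],ce[k])
ys,xs=np.where(l==k);b=cv2.boxPoints(cv2.minAreaRect(np.c_[xs,ys].astype(np.float32)));
for p in b: print(p,onz(s,p,12).round(1))
# white dot
w=(im.min(2)>120);w2=np.zeros_like(m);w2[178:200,298:322]=w[178:200,298:322]*255
ys,xs=np.where(w2>0);print('white',xs.mean(),ys.mean(),len(xs),onz(s,(xs.mean(),ys.mean()),12))
# table
hsv=cv2.cvtColor(im,cv2.COLOR_BGR2HSV)
q=np.zeros_like(m);q[130:210,198:245]=((hsv[...,1]<50)&(g>110))[130:210,198:245]*255
n,l,st,ce=cv2.connectedComponentsWithStats(q);k=1+np.argmax(st[1:,4]);print(st[k])
ys,xs=np.where(l==k);b=cv2.boxPoints(cv2.minAreaRect(np.c_[xs,ys].astype(np.float32)))
for p in b: print(p,onz(s,p,35).round(1))
```

```text
[285 181  33  61 717] [300.22873082 211.91073919]
[283.05325 237.72783] [ 387.6 -103.7   12. ]
[306.66275 180.39055] [ 577.1 -184.2   12. ]
[317.87875 185.0089 ] [ 561.6 -221.2   12. ]
[294.26926 242.34618] [ 372.7 -140.    12. ]
white 309.7 188.6 10 [ 549.46907554 -193.75745135   12.        ]
[216 142  23  60 640]
[203.11685 147.33653] [683.1 158.5  35. ]
[223.32867 141.6245 ] [702.6  92.2  35. ]
[238.62146 195.73741] [522.   40.8  35. ]
[218.40964 201.44945] [503.3 106.   35. ]
```

View pics/c1.png

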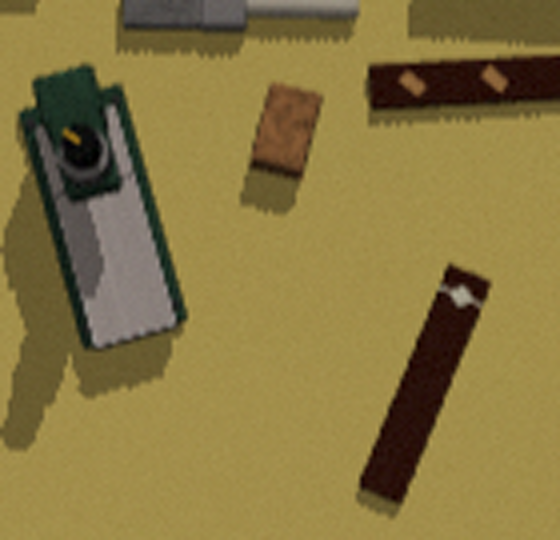

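View pics/c2.png

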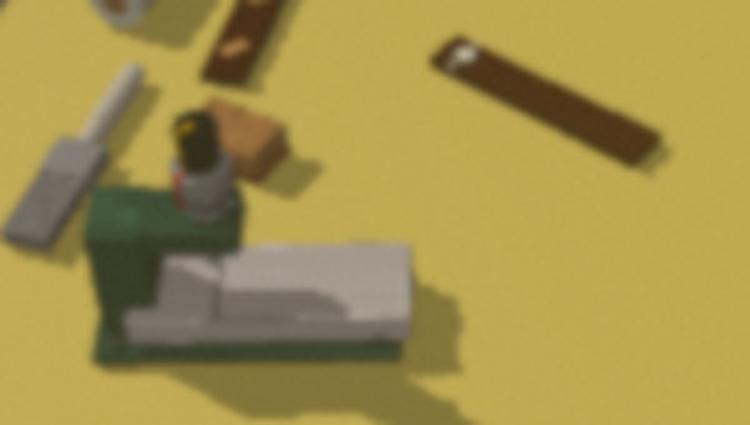

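The crops confirm both choices. The dot board has its dot at top-view pixel (310,188.8). The larger gauge has its cap near (216,152), its open front towards (229,199) and a bright table. Next I'll refine the spindle axis.

Run:
```python
from h import *
s=snap('top');t=snap('side')
def blob(im,x0,y0,x1,y1,th):
    m=(im[y0:y1,x0:x1].max(2)<th).astype(np.uint8)
    n,l,st,ce=cv2.connectedComponentsWithStats(m)
    k=1+np.argmax(st[1:,4]);return ce[k]+[x0,y0],st[k]+[x0,y0,0,0,0]
im=s['img'].max(2);print(im[142:166,206:228])
print(t['img'].max(2)[183:216,190:212])
for P in ([637.4,109.9,179],[637.4,109.9,163],[637.4,109.9,147],[637.4,109.9,35]): print(P,proj(s,P),proj(t,P))
u=np.array([np.cos(np.radians(16.3)),np.sin(np.radians(16.3))]);v=np.array([-u[1],u[0]])
for a,b in((-130,35),(-130,-35),(0,-35),(0,35),(60,-35),(60,35)):
    P=[*(np.array([637.4,109.9])+a*u+b*v),35];print(a,b,proj(s,P),proj(t,P))
```

```text
[[ 43  50  49  51  44  46  46  50  45  46  46  45  47  38  26  77 128 135
   47  52  53 134]
 [ 46  48  45  49  49  48  49  44  47  48  49  48  44  45  25  73 136 131
   73  46  49  86]
 [ 47  44  52  47  51  47  45  47  47  46  48  47  46  48  38  54 137 133
  112  49  50  76]
 [ 38  42  46  43  47  46  47  38  34  43  41  46  48  46  48  22 139 138
  136  42  48  53]
 [ 28  33  46  45  48  48  37  25  16  21  14  36  47  49  43  26 125 136
  129  53  45  52]
 [ 38  31  44  47  57 110  52  15  16  14  15  16  36  56  45  35 116 136
  132  95  49  51]
 [ 65  23  44  47  57 126 122  98  28  18  11  16  17  60  64  47 121 137
  131 124  45  48]
 [ 89  32  37  49  29  47 126 143 106  27  14  15  13  44  88  58  90 136
  136 138  58  43]
 [ 90  51  34  44  24  16  20  93 122  29  12  10  20  15  82  84  67 134
  138 131  75  49]
 [ 92  78  38  45  38  15  20  14  30  14  16  15  15   5  50 102  61 134
  142 135 109  48]
 [ 88  91  48  59  60  15  16  17  11   4  12   4   9  11  54  99  48 117
  137 134 134  45]
 [ 87  90  69  68  71   9  12  11  18  15  14   5   8  13  63 103  36  74
  1
[... 4182 characters left out ...]

  141 162 166 167]]
[637.4, 109.9, 179] [214.27541259 150.07251333] [198.23212261 188.42390353]
[637.4, 109.9, 163] [214.69393819 151.39145763] [198.81156234 192.21234598]
[637.4, 109.9, 147] [215.10256852 152.6792179 ] [199.3800896  195.92944142]
[637.4, 109.9, 35] [217.71313866 160.90618556] [203.07852435 220.11022579]
-130 35 [218.0909317  201.59110153] [241.09950496 227.12289797]
-130 -35 [238.91166815 195.5986112 ] [241.33898703 212.16312505]
0 -35 [227.98669587 158.00590759] [203.99986345 212.78727798]
0 35 [207.41099808 163.81453275] [202.11661808 227.75560783]
60 -35 [223.04103225 140.98793611] [186.79692432 213.07483869]
60 35 [202.57652308 146.71425069] [184.15776312 228.04708815]
```

Call:
step_arm([
  [[21,33,0,0,0,-0.064],[42,67,0,0,0,-0.128],[63,100,0,0,0,-0.193],[84,133,0,0,0,-0.257],[105,167,0,0,0,-0.321],[126,200,0,0,0,-0.385],[147,233,0,0,0,-0.449],[168,267,0,0,0,-0.513],[189,300,0,0,0,-0.578],[210,333,0,0,0,-0.642],[231,367,0,0,0,-0.706],[252,400,0,0,0,-0.77]],
], fingers=-0.4)

```text
time: 1.3
tool_pos: [469.0, -157.7, 253.5]
tcp_rot: [-180.0, -0.0, -23.2]
ft_force: [0.6, -0.5, 0.4]
finger_gap: 59.9
grip_force: 0.0
```

Call:
step_arm([
  [[0,0,-30,0,0,0],[0,0,-60,0,0,0],[0,0,-90,0,0,0],[0,0,-120,0,0,0],[0,0,-150,0,0,0],[0,0,-180,0,0,0],[0,0,-195,0,0,0],[0,0,-200,0,0,0],[0,0,-200,0,0,0]],
])

```text
time: 2.05
tool_pos: [467.1, -159.1, 51.8]
tcp_rot: [-180.0, 0.2, -23.0]
ft_force: [-0.3, 0.5, 0.3]
finger_gap: 60.1
grip_force: 0.0
```

Call:
step_arm([
  [[0,0,-8,0,0,0],[0,0,-16,0,0,0],[0,0,-22,0,0,0],[0,0,-27,0,0,0],[0,0,-28,0,0,0],[0,0,-28,0,0,0]],
])

```text
time: 2.55
tool_pos: [468.1, -159.6, 24.9]
tcp_rot: [-180.0, 0.0, -23.0]
ft_force: [0.4, -0.0, -0.2]
finger_gap: 59.6
grip_force: 0.0
```

Run:
```python
from h import *
t=snap('side');p=proj(t,[468,-159,15]);x,y=p.astype(int);print(p)
cv2.imwrite('pics/g1.png',cv2.resize(t['img'][y-55:y+35,x-60:x+60],None,fx=6,fy=6,interpolation=cv2.INTER_CUBIC))
```

```text
[269.8806655  183.12750591]
```

View pics/g1.png

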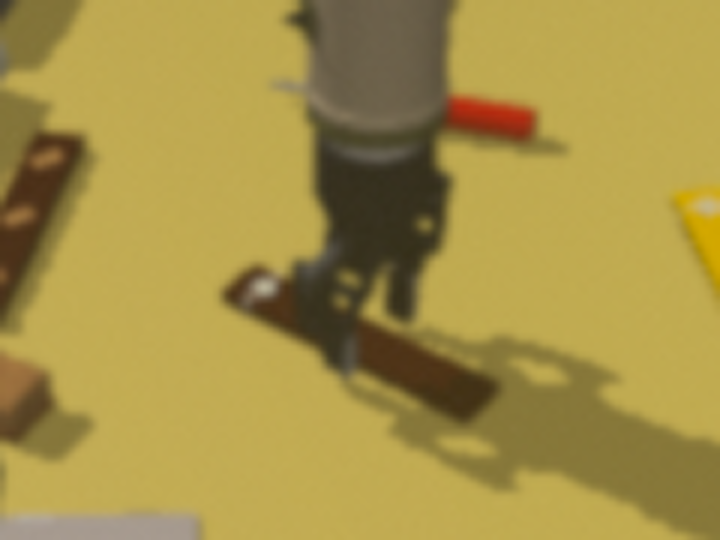

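The fingers straddle the board, with the near tip at crop (345,370) and the dot at (262,288). Closing.

Call:
step_arm([
  [[0,0,0,0,0,0],[0,0,0,0,0,0],[0,0,0,0,0,0],[0,0,0,0,0,0],[0,0,0,0,0,0],[0,0,0,0,0,0]],
], fingers=1, newtons=50)

```text
time: 3.1
tool_pos: [468.9, -160.0, 26.1]
tcp_rot: [180.0, -0.1, -23.0]
ft_force: [-0.2, 1.0, 5.7]
finger_gap: 36.6
grip_force: 50.7
```

Call:
step_arm([
  [[0,0,6,0,0,0],[0,0,15,0,0,0],[0,0,30,0,0,0],[0,0,45,0,0,0],[0,0,50,0,0,0],[0,0,50,0,0,0]],
])

```text
time: 3.6
tool_pos: [469.6, -160.3, 77.4]
tcp_rot: [180.0, -0.2, -23.0]
ft_force: [1.2, -0.0, -0.8]
finger_gap: 36.3
grip_force: 50.2
```

Call:
step_arm([
  [[1,12,0,0,0,0.03],[4,35,0,0,0,0.11],[6,60,0,0,0,0.18],[8,85,0,0,0,0.26],[10,110,0,0,0,0.34],[12,135,0,0,0,0.42],[14,160,0,0,0,0.5],[17,185,0,0,0,0.58],[19,206,0,0,0,0.64],[21,220,0,0,0,0.67],[21.4,226.4,0,0,0,0.686],[21.4,226.4,0,0,0,0.686]],
])

```text
time: 4.6
tool_pos: [488.8, 68.3, 74.3]
tcp_rot: [-180.0, 0.1, 16.5]
ft_force: [-0.5, -0.5, -0.7]
finger_gap: 36.1
grip_force: 50.2
```

Run:
```python
from h import *
t=snap('side')
cv2.imwrite('pics/g2.png',cv2.resize(t['img'][150:250,170:300],None,fx=6,fy=6,interpolation=cv2.INTER_CUBIC))
s=r.sense();print(s['tool_pos'],s['tcp_rot'],s['finger_gap'])
```

```text
[488.91469477  67.23125807  74.46601043] [-1.79987982e+02  8.93192283e-02  1.63915785e+01] 36.15995367240017
```

View pics/g2.png

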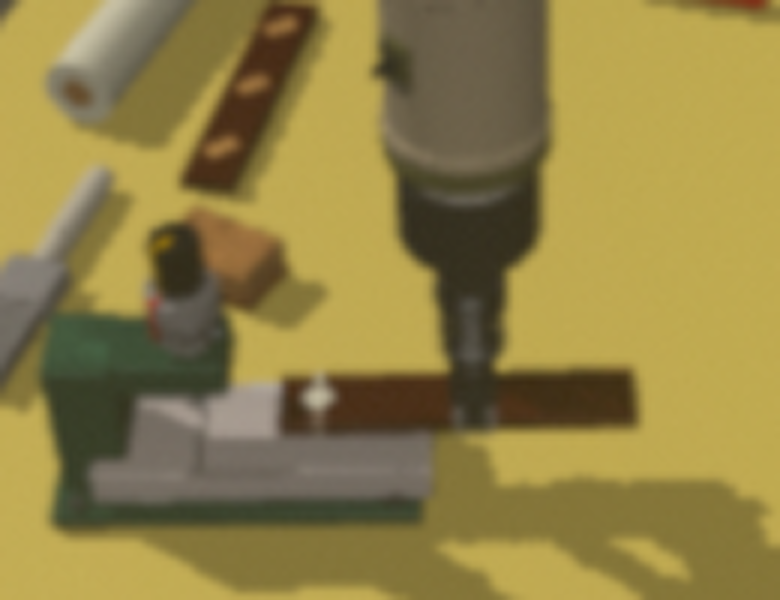

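The board is held level in front of the head, with its dot at crop (318,397), parallel to the table. Next I'll lower it to near contact.

Call:
step_arm([
  [[0,0,-4,0,0,0],[0,0,-8,0,0,0],[0,0,-11,0,0,0],[0,0,-12.5,0,0,0],[0,0,-13.5,0,0,0],[0,0,-13.5,0,0,0],[0,0,-13.5,0,0,0]],
])

```text
time: 5.23
tool_pos: [489.7, 66.5, 61.8]
tcp_rot: [-180.0, 0.0, 16.3]
ft_force: [0.4, -0.5, -0.9]
finger_gap: 36.0
grip_force: 50.2
```

Call:
step_arm([
  [[0,0,-0.5,0,0,0],[0,0,-0.5,0,0,0],[0,0,-0.5,0,0,0]],
])

```text
time: 5.48
tool_pos: [489.8, 66.8, 61.4]
tcp_rot: [180.0, -0.0, 16.3]
ft_force: [0.0, -0.2, -0.6]
finger_gap: 36.2
grip_force: 50.2
```

Call:
step_arm([
  [[0,0,-0.5,0,0,0],[0,0,-0.5,0,0,0],[0,0,-0.5,0,0,0]],
])

```text
time: 5.73
tool_pos: [489.9, 66.8, 61.0]
tcp_rot: [180.0, -0.0, 16.3]
ft_force: [-0.3, -0.2, 0.1]
finger_gap: 36.2
grip_force: 50.5
```

Call:
step_arm([
  [[4,1.2,0,0,0,0],[11,3.2,0,0,0,0],[19,5.5,0,0,0,0],[27,7.9,0,0,0,0],[34,9.9,0,0,0,0],[40,11.7,0,0,0,0],[44,12.8,0,0,0,0],[44,12.8,0,0,0,0]],
])

```text
time: 6.4
tool_pos: [535.5, 80.0, 61.1]
tcp_rot: [180.0, -0.1, 16.3]
ft_force: [1.2, 0.5, 2.9]
finger_gap: 36.4
grip_force: 50.6
```

Call:
step_arm([
  [[4,1.2,0,0,0,0],[9,2.6,0,0,0,0],[14,4.1,0,0,0,0],[18.4,5.4,0,0,0,0],[18.4,5.4,0,0,0,0],[18.4,5.4,0,0,0,0]],
])

```text
time: 6.9
tool_pos: [553.2, 85.2, 61.1]
tcp_rot: [180.0, -0.1, 16.3]
ft_force: [2.0, 1.1, 3.1]
finger_gap: 36.7
grip_force: 50.6
```

Run:
```python
from h import *
t=snap('side');s=snap('top')
a=cv2.resize(t['img'][175:245,175:275],None,fx=7,fy=7,interpolation=cv2.INTER_CUBIC)
cv2.imwrite('pics/g3.png',a)
print(proj(t,[636.7,109.7,47]),proj(t,[636.7,109.7,35]))
```

```text
[202.91892484 217.6608343 ] [203.2917425  220.10767333]
```

View pics/g3.png

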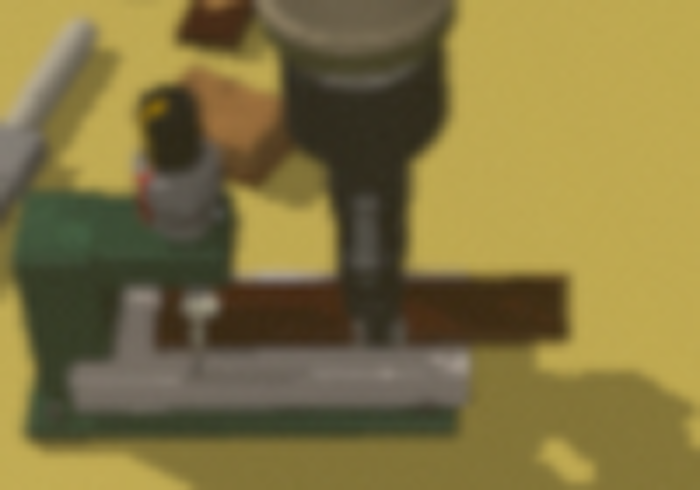

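The white line at crop x≈199 meets the table's black line at x≈197, so the depth is right. I'll check the lateral centring numerically from the top view before releasing.

Run:
```python
from h import *
s=snap('top');t=snap('side')
u=np.array([np.cos(np.radians(16.3)),np.sin(np.radians(16.3))]);v=np.array([-u[1],u[0]]);A=np.array([636.7,109.7])
for nm,S in(('top',s),('side',t)):
  for a in (-30,-45,-60,-120):
    row=[]
    for b in range(-46,47,2):
        p=proj(S,[*(A+a*u+b*v),41]);row.append(int(cv2.getRectSubPix(S['img'].max(2).astype(np.uint8),(1,1),tuple(map(float,p)))[0,0]))
    print(nm,a,row)
```

```text
top -30 [92, 92, 93, 95, 92, 91, 92, 91, 89, 89, 88, 87, 88, 88, 88, 89, 86, 86, 87, 85, 84, 82, 81, 81, 80, 79, 78, 78, 79, 77, 75, 75, 74, 73, 74, 75, 75, 74, 74, 73, 70, 70, 70, 71, 71, 71, 71]
top -45 [61, 67, 72, 73, 73, 71, 71, 72, 71, 71, 71, 71, 70, 66, 66, 66, 68, 69, 68, 68, 69, 67, 66, 68, 68, 67, 67, 67, 68, 68, 66, 65, 64, 65, 65, 62, 61, 62, 63, 64, 60, 58, 59, 61, 62, 59, 58]
top -60 [75, 56, 58, 61, 62, 61, 61, 61, 61, 63, 63, 61, 60, 59, 58, 58, 58, 59, 59, 58, 56, 54, 53, 55, 57, 52, 50, 51, 51, 51, 54, 54, 52, 52, 54, 55, 57, 61, 61, 57, 51, 45, 47, 47, 47, 59, 75]
top -120 [85, 95, 130, 139, 139, 139, 131, 112, 118, 135, 137, 135, 125, 84, 32, 28, 27, 27, 27, 27, 24, 24, 27, 26, 25, 26, 27, 30, 33, 39, 39, 41, 60, 77, 86, 114, 139, 141, 128, 102, 70, 38, 34, 34, 39, 72, 102]
side -30 [191, 190, 190, 191, 191, 191, 190, 189, 187, 185, 176, 165, 150, 128, 106, 92, 80, 74, 72, 71, 70, 68, 66, 63, 61, 60, 59, 58, 58, 58, 59, 59, 59, 61, 68, 76, 87, 98, 105, 110, 113, 114, 114, 111, 109, 109, 108]
side -45 [190, 190, 190, 190, 191, 191, 190, 189, 187, 184, 177, 165, 153, 130, 108, 93, 82, 74, 72, 71, 70, 69, 67, 64, 61, 60, 59, 60, 61, 61, 62, 62, 62, 62, 70, 78, 88, 100, 108, 112, 115, 114, 113, 112, 110, 109, 109]
side -60 [174, 175, 176, 176, 177, 178, 179, 179, 176, 173, 166, 153, 140, 122, 102, 89, 80, 73, 72, 72, 71, 71, 70, 68, 66, 63, 61, 60, 60, 60, 61, 62, 63, 63, 70, 78, 88, 99, 107, 111, 115, 118, 120, 122, 124, 123, 121]
side -120 [190, 190, 190, 190, 190, 190, 189, 187, 185, 176, 168, 151, 131, 110, 92, 74, 67, 62, 60, 59, 59, 60, 60, 61, 62, 64, 66, 68, 69, 71, 71, 71, 71, 72, 74, 83, 92, 104, 117, 127, 135, 140, 139, 138, 132, 126, 122]
```

The board is centred laterally to about 1 mm, so I'll release and retreat upwards.

Call:
step_arm([
  [[0,0,0,0,0,0],[0,0,0,0,0,0],[0,0,0,0,0,0],[0,0,0,0,0,0],[0,0,0,0,0,0]],
], fingers=-0.4)

```text
time: 7.52
tool_pos: [551.7, 84.9, 60.5]
tcp_rot: [-180.0, 0.0, 16.3]
ft_force: [-0.6, 0.1, 0.4]
finger_gap: 60.0
grip_force: 0.0
```

Call:
step_arm([
  [[0,0,5,0,0,0],[0,0,20,0,0,0],[0,0,50,0,0,0],[0,0,85,0,0,0],[-5,0,120,0,0,0],[-15,-4,150,0,0,0],[-15,-4,170,0,0,0],[-15,-4,170,0,0,0]],
])

```text
time: 8.18
tool_pos: [539.6, 81.0, 237.6]
tcp_rot: [179.9, -0.5, 16.3]
ft_force: [-0.1, -1.0, -0.2]
finger_gap: 59.6
grip_force: 0.0
```

Run:
```python
from h import *
t=snap('side');s=snap('top')
a=cv2.resize(t['img'][175:245,175:275],None,fx=5,fy=5,interpolation=cv2.INTER_CUBIC)
b=cv2.resize(s['img'][135:235,190:260],None,fx=4.2,fy=4.2,interpolation=cv2.INTER_CUBIC)
b=cv2.copyMakeBorder(b,0,max(0,350-b.shape[0]),0,0,0) if b.shape[0]<350 else b
o=np.zeros((max(a.shape[0],b.shape[0]),800,3),np.uint8);o[:a.shape[0],:500]=a;o[:b.shape[0],500:500+b.shape[1]]=b
cv2.imwrite('pics/g4.png',o)
```

```text
(no output)
```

View pics/g4.png

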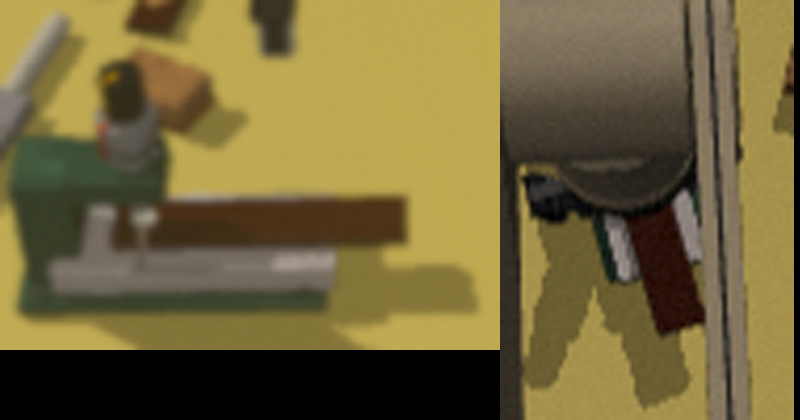

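The board lies flat with its white line meeting the black line, at side crop (145,215–265). Now I'll move over the cap and wind the wrist up by 3.9 rad.

Call:
step_arm([
  [[10,3,0,0,0,0.1],[20,6,0,0,0,0.21],[30,9,0,0,0,0.32],[40,12,0,0,0,0.43],[50,15,0,0,0,0.54],[60,18,0,0,0,0.65],[70,20,0,0,0,0.76],[80,23,0,0,0,0.87],[90,26,0,0,0,0.98],[97,28,0,0,0,1.09],[99.6,28.7,0,0,0,1.2],[99.6,28.7,0,0,0,1.3]],
], fingers=-0.3)

```text
time: 9.28
tool_pos: [636.3, 109.8, 228.1]
tcp_rot: [-179.8, 0.0, 91.1]
ft_force: [0.0, -0.7, -0.5]
finger_gap: 55.6
grip_force: 0.0
```

Call:
step_arm([
  [[0,0,0,0,0,0.11],[0,0,0,0,0,0.22],[0,0,0,0,0,0.33],[0,0,0,0,0,0.44],[0,0,0,0,0,0.55],[0,0,0,0,0,0.66],[0,0,0,0,0,0.77],[0,0,0,0,0,0.88],[0,0,0,0,0,0.99],[0,0,0,0,0,1.1],[0,0,0,0,0,1.2],[0,0,0,0,0,1.3]],
])

```text
time: 10.28
tool_pos: [635.7, 109.6, 228.3]
tcp_rot: [-179.9, -0.2, 165.6]
ft_force: [0.2, -0.9, -0.6]
finger_gap: 55.8
grip_force: 0.0
```

Call:
step_arm([
  [[0,0,0,0,0,0.11],[0,0,0,0,0,0.22],[0,0,0,0,0,0.33],[0,0,0,0,0,0.44],[0,0,0,0,0,0.55],[0,0,0,0,0,0.66],[0,0,0,0,0,0.77],[0,0,0,0,0,0.88],[0,0,0,0,0,0.99],[0,0,0,0,0,1.1],[0,0,0,0,0,1.2],[0,0,0,0,0,1.3]],
])

```text
time: 11.28
tool_pos: [635.8, 109.6, 228.3]
tcp_rot: [179.8, -0.1, -119.9]
ft_force: [-0.7, -0.1, -0.5]
finger_gap: 55.5
grip_force: 0.0
```

Run:
```python
from h import *
s=r.sense();print(s['tool_pos'],s['tcp_rot'],s['finger_gap'],s['joint_pos'],s['wrist_torque'])
```

```text
[635.76792918 109.59336401 228.331024  ] [ 1.79829514e+02 -1.20734490e-01 -1.19938620e+02] 55.4797868378778 [ 5.22886969e+00  1.52623249e+01  7.90516566e+01 -5.03454085e-04
  8.58949251e+01 -1.44832294e+02] [ 0.01844497 -0.0470489   0.02284073]
```

Call:
step_arm([
  [[0,0,-10,0,0,0],[0,0,-22,0,0,0],[0,0,-34,0,0,0],[0,0,-44,0,0,0],[0,0,-50,0,0,0],[0,0,-52,0,0,0],[0,0,-52,0,0,0],[0,0,-52,0,0,0]],
])

```text
time: 11.95
tool_pos: [636.9, 109.7, 179.1]
tcp_rot: [-180.0, 0.0, -120.2]
ft_force: [0.8, -0.2, 0.1]
finger_gap: 55.4
grip_force: 0.0
```

Call:
step_arm([
  [[0,0,0,0,0,0],[0,0,0,0,0,0],[0,0,0,0,0,0],[0,0,0,0,0,0],[0,0,0,0,0,0],[0,0,0,0,0,0],[0,0,0,0,0,0]],
], fingers=1, newtons=30)

```text
time: 12.53
tool_pos: [637.6, 109.5, 179.9]
tcp_rot: [-179.9, 0.1, -120.2]
ft_force: [1.7, -2.0, 6.2]
finger_gap: 26.8
grip_force: 30.4
```

Run:
```python
from h import *
s=r.sense();print(s['tool_pos'],s['tcp_rot'],s['finger_gap'],s['ft_force'],s['wrist_torque'])
t=snap('side')
cv2.imwrite('pics/g5.png',cv2.resize(t['img'][150:245,160:260],None,fx=6,fy=6,interpolation=cv2.INTER_CUBIC))
```

```text
[637.55675532 109.51010296 179.9403822 ] [-1.79881747e+02  6.40922946e-02 -1.20238992e+02] 26.784014825261504 [ 1.699121   -2.03600799  6.19273536] [-0.26077095 -0.42237765 -0.04412246]
```

View pics/g5.png

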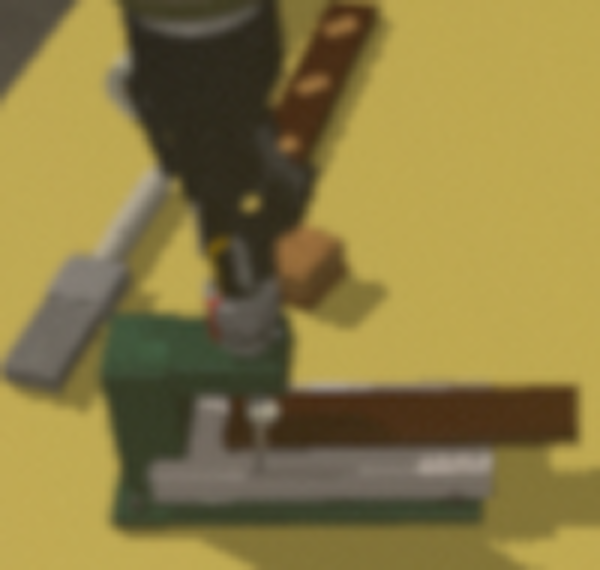

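The fingers hold the cap and the marks are still in line: yellow at (220,250), red at (212,305). Turning clockwise with the torque watched.

Call:
step_arm([
  [[0,0,0,0,0,-0.04],[0,0,0,0,0,-0.12],[0,0,0,0,0,-0.22],[0,0,0,0,0,-0.32],[0,0,0,0,0,-0.42],[0,0,0,0,0,-0.52],[0,0,0,0,0,-0.62],[0,0,0,0,0,-0.72],[0,0,0,0,0,-0.82],[0,0,0,0,0,-0.9],[0,0,0,0,0,-1.0],[0,0,0,0,0,-1.1]],
], newtons=50)

```text
time: 13.58
tool_pos: [637.2, 110.4, 180.0]
tcp_rot: [179.9, 0.1, 176.5]
ft_force: [0.2, 2.6, 7.5]
finger_gap: 26.4
grip_force: 49.1
```

```bash
cat > q.py <<'E'
from h import *
s=r.sense();print(s['time'],s['tool_pos'].round(1),s['tcp_rot'].round(1),s['ft_force'].round(1),s['wrist_torque'].round(3),s['joint_pos'][5].round(1),s['joint_efforts'][5].round(3))
E
python3 q.py
```

```text
13.5833 [637.2 110.4 180. ] [1.799e+02 1.000e-01 1.765e+02] [0.2 2.6 7.5] [ 0.372 -0.031  0.087] -81.2 -2.501
```

Call:
step_arm([
  [[0,0,0,0,0,-0.1],[0,0,0,0,0,-0.2],[0,0,0,0,0,-0.3],[0,0,0,0,0,-0.4],[0,0,0,0,0,-0.5],[0,0,0,0,0,-0.6]],
])

```text
time: 14.08
tool_pos: [637.4, 110.8, 180.1]
tcp_rot: [179.8, 0.0, 142.1]
ft_force: [1.2, 4.3, 5.8]
finger_gap: 26.5
grip_force: 49.1
```

```bash
python3 q.py
```

```text
14.0833 [637.4 110.8 180.1] [179.8   0.  142.1] [1.2 4.3 5.8] [ 0.628 -0.329  0.171] -46.9 -2.41
```

Call:
step_arm([
  [[0,0,0,0,0,-0.1],[0,0,0,0,0,-0.2],[0,0,0,0,0,-0.3]],
])

```text
time: 14.33
tool_pos: [637.6, 111.0, 180.1]
tcp_rot: [179.8, -0.0, 124.9]
ft_force: [2.5, 3.1, 5.2]
finger_gap: 26.1
grip_force: 49.0
```

```bash
python3 q.py
```

```text
14.3333 [637.6 111.  180.1] [179.8  -0.  124.9] [2.5 3.1 5.2] [ 0.77  -0.578  0.133] -29.7 -2.408
```

Call:
step_arm([
  [[0,0,0,0,0,-0.1],[0,0,0,0,0,-0.2],[0,0,0,0,0,-0.3]],
])

```text
time: 14.58
tool_pos: [637.8, 111.1, 180.1]
tcp_rot: [179.8, -0.1, 107.8]
ft_force: [4.0, 5.1, 4.8]
finger_gap: 26.6
grip_force: 49.0
```

```bash
python3 q.py
```

```text
14.5833 [637.8 111.1 180.1] [ 1.798e+02 -1.000e-01  1.078e+02] [4.  5.1 4.8] [ 0.744 -0.795  0.093] -12.5 -2.408
```

Call:
step_arm([
  [[0,0,0,0,0,-0.1],[0,0,0,0,0,-0.2],[0,0,0,0,0,-0.3]],
])

```text
time: 14.83
tool_pos: [638.0, 111.1, 180.1]
tcp_rot: [179.8, -0.1, 90.6]
ft_force: [5.8, 4.9, 3.7]
finger_gap: 26.4
grip_force: 48.9
```

```bash
python3 q.py
```

```text
14.8333 [638.  111.1 180.1] [ 1.798e+02 -1.000e-01  9.060e+01] [5.8 4.9 3.7] [ 0.819 -0.984  0.099] 4.7 -2.408
```

Call:
step_arm([
  [[0,0,0,0,0,-0.1],[0,0,0,0,0,-0.2],[0,0,0,0,0,-0.3]],
])

```text
time: 15.08
tool_pos: [638.2, 111.1, 180.1]
tcp_rot: [179.8, -0.2, 73.4]
ft_force: [7.4, 5.5, 2.3]
finger_gap: 26.6
grip_force: 48.9
```

```bash
python3 q.py
```

```text
15.0833 [638.2 111.1 180.1] [179.8  -0.2  73.4] [7.4 5.5 2.3] [ 0.733 -1.307  0.087] 21.9 -2.408
```

Call:
step_arm([
  [[0,0,0,0,0,-0.1],[0,0,0,0,0,-0.2],[0,0,0,0,0,-0.3]],
])

```text
time: 15.33
tool_pos: [638.5, 110.9, 180.1]
tcp_rot: [179.8, -0.3, 56.2]
ft_force: [8.8, 3.8, 1.8]
finger_gap: 26.3
grip_force: 48.9
```

```bash
python3 q.py
```

```text
15.3333 [638.5 110.9 180.1] [179.8  -0.3  56.2] [8.8 3.8 1.8] [ 0.65  -1.387  0.122] 39.1 -2.41
```

Call:
step_arm([
  [[0,0,0,0,0,-0.1],[0,0,0,0,0,-0.2],[0,0,0,0,0,-0.3]],
])

```text
time: 15.58
tool_pos: [638.6, 110.8, 180.1]
tcp_rot: [179.9, -0.3, 39.0]
ft_force: [9.4, 4.3, 2.2]
finger_gap: 26.1
grip_force: 49.0
```

```bash
python3 q.py
```

```text
15.5833 [638.6 110.8 180.1] [179.9  -0.3  39. ] [9.4 4.3 2.2] [ 0.556 -1.564  0.129] 56.3 -2.392
```

Call:
step_arm([
  [[0,0,0,0,0,-0.07],[0,0,0,0,0,-0.14],[0,0,0,0,0,-0.2]],
])

```text
time: 15.83
tool_pos: [638.7, 110.6, 180.1]
tcp_rot: [179.9, -0.3, 27.6]
ft_force: [8.2, 3.6, 3.1]
finger_gap: 26.5
grip_force: 49.0
```

```bash
python3 q.py
```

```text
15.8333 [638.7 110.6 180.1] [179.9  -0.3  27.6] [8.2 3.6 3.1] [ 0.453 -1.63   0.183] 67.6 -1.071
```

Call:
step_arm([
  [[0,0,0,0,0,-0.07],[0,0,0,0,0,-0.14],[0,0,0,0,0,-0.2]],
])

```text
time: 16.08
tool_pos: [638.8, 110.5, 180.1]
tcp_rot: [180.0, -0.3, 16.1]
ft_force: [10.0, 3.3, 1.5]
finger_gap: 26.4
grip_force: 49.0
```

```bash
python3 q.py
```

```text
16.0833 [638.8 110.5 180.1] [180.   -0.3  16.1] [10.   3.3  1.5] [ 0.342 -1.575  0.157] 79.1 -1.094
```

Call:
step_arm([
  [[0,0,0,0,0,-0.1],[0,0,0,0,0,-0.2],[0,0,0,0,0,-0.3]],
])

```text
time: 16.33
tool_pos: [638.8, 110.2, 180.2]
tcp_rot: [-179.9, -0.3, -1.1]
ft_force: [9.7, 1.8, 1.4]
finger_gap: 26.2
grip_force: 49.0
```

```bash
python3 q.py
```

```text
16.3333 [638.8 110.2 180.2] [-179.9   -0.3   -1.1] [9.7 1.8 1.4] [ 0.195 -1.626  0.196] 96.4 -2.339
```

Call:
step_arm([
  [[0,0,0,0,0,-0.1],[0,0,0,0,0,-0.2],[0,0,0,0,0,-0.3]],
])

```text
time: 16.58
tool_pos: [638.8, 110.0, 180.1]
tcp_rot: [-179.9, -0.3, -18.3]
ft_force: [9.9, 0.0, 0.9]
finger_gap: 25.6
grip_force: 49.1
```

```bash
python3 q.py
python3 - <<'E'
from h import *
v=[]
for i in range(8): snap('side'); v.append(r.sense()['wrist_torque'][2])
print(np.round(v,3),np.mean(v))
E
```

```text
16.5833 [638.8 110.  180.1] [-179.9   -0.3  -18.3] [9.9 0.  0.9] [ 0.004 -1.526  0.199] 113.6 -2.322
[ 0.008  0.055 -0.061 -0.027 -0.033 -0.011  0.007 -0.036] -0.012273076206879638
```

The steady torque rose from about 0.1 to 0.2 N m at a turn of roughly 3.5–3.6 rad, so slip is now about 0.95 rad. Another 0.55 rad brings it close to a quarter turn.

Call:
step_arm([
  [[0,0,0,0,0,-0.1],[0,0,0,0,0,-0.2],[0,0,0,0,0,-0.3],[0,0,0,0,0,-0.4],[0,0,0,0,0,-0.5],[0,0,0,0,0,-0.55],[0,0,0,0,0,-0.55]],
])

```text
time: 17.57
tool_pos: [638.5, 109.5, 180.1]
tcp_rot: [-179.8, -0.2, -49.8]
ft_force: [6.3, -2.0, 2.9]
finger_gap: 26.4
grip_force: 49.2
```

Call:
step_arm([
  [[0,0,0,0,0,0],[0,0,0,0,0,0],[0,0,0,0,0,0],[0,0,0,0,0,0],[0,0,0,0,0,0],[0,0,0,0,0,0]],
], fingers=-0.3)

```text
time: 18.07
tool_pos: [636.4, 109.7, 178.5]
tcp_rot: [180.0, 0.0, -49.6]
ft_force: [0.1, -1.0, 0.1]
finger_gap: 55.6
grip_force: 0.0
```

Call:
step_arm([
  [[0,0,5,0,0,0],[0,0,20,0,0,0],[0,0,45,0,0,0],[0,0,70,0,0,0],[-20,-10,95,0,0,0],[-50,-30,110,0,0,0],[-80,-60,110,0,0,0],[-110,-90,110,0,0,0],[-140,-120,110,0,0,0],[-160,-150,110,0,0,0],[-170,-170,110,0,0,0],[-170,-170,110,0,0,0]],
])

```text
time: 19.07
tool_pos: [465.0, -63.5, 289.7]
tcp_rot: [180.0, -0.1, -49.8]
ft_force: [-0.5, 0.4, 0.4]
finger_gap: 55.6
grip_force: 0.0
```

Run:
```python
from h import *
s=r.sense();print(s['time'],s['tool_pos'],s['grip_force'])
t=snap('side');s=snap('top')
a=cv2.resize(t['img'][175:245,175:255],None,fx=5,fy=5,interpolation=cv2.INTER_CUBIC)
b=cv2.resize(s['img'][130:185,195:245],None,fx=8,fy=8,interpolation=cv2.INTER_CUBIC)
o=np.zeros((440,800,3),np.uint8);o[:350,:400]=a;o[:,400:]=b
cv2.imwrite('pics/g6.png',o)
```

```text
19.0667 [464.98870298 -63.51849715 289.74271786] 0.0
```

View pics/g6.png

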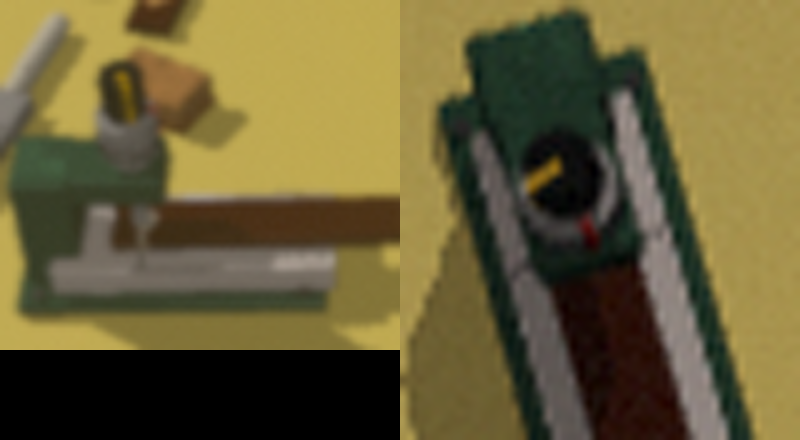

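In the top crop the red mark sits at about 295° and the yellow mark at about 203°, so the slip is about 92° clockwise. The board is in place with its white line on the black line. Handing in.

```bash
python3 -c "
from h import *
print(r.hand_in())"
```

```text
the job is handed in; nothing more can be done
None
```

The job is handed in but no verdict was shown: the board lies flat and gripped with its dot under the spindle, the ratchet slipped about 92° (limits 45° to 135°), and the arm is clear; I did not re-measure the bystanders.

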